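Find the cored filter cartridge by weight and present it to the reader

ROBOT

A 6-joint arm with a two-finger parallel gripper is mounted at the origin on the work surface. World frame = base frame: x ahead of the robot, y to its left, z up, the work surface at z = 0. Lengths are in mm, angles in degrees, forces in N, time in s.
With the tool pointing down it reaches from about 325 to 925 mm from the base axis. Payload 3.1 kg.
Tool frame: the origin (TCP) lies at the very end of the fingers, on their centre line; the grasp point (between the pads) lies grasp_offset behind it (grasp_offset is the distance from the TCP to the grasp point, in mm); z points along the fingers, x is the direction in which the jaws open and shut, and the axes are right-handed (so a half turn about z gives the same grasp; the last joint's range is limited). The gripper opens to 85 mm and grips with 20 to 120 N. Pads are 22 mm wide; open, the fingers measure 114 mm over their backs; the gripper's body (76 mm by 85 mm) begins 54 mm behind the grasp point. The pads swing forward as they close: fully open they stand 13 mm farther back than shut.
Start: joints at [-6.429, 12.427, 92.441, -0, 75.132, -6.429], TCP at [625.011, 0.021, 231.3] pointing down, gripper open.
Joint ranges: [-157.48, 157.48], [-44.54, 120.13], [17.64, 146.25], [-64.5, 244.5], [7.68, 150.69], [-147.95, 147.95]. Speed limits (degrees/s): [159.86, 159.86, 180, 180, 180, 180].

INTERFACE

Orientations are given as [roll, pitch, yaw] about the fixed x, y, z axes, in that order (R = Rz(yaw) Ry(pitch) Rx(roll)).
In Python, from station import * gives the robot as it stands. Calls block until the motion is done:
- goto(position, orientation): joint-space move of the TCP to a pose.
- move_l(position, attitude=None, speed=150): straight line of the TCP; attitude=None keeps the orientation; speed is the mean speed in mm/s.
- move_j(angles): joint-space move.
- grip(opening, squeeze=None): finger opening in mm; squeeze is the grip in N (None keeps the last); returns when the fingers have stopped.
- wait(seconds).
- solve_ik(position, orientation): joint angles nearest the present ones, or None.
- get_obs(): the state.
- get_image(name): name is "scene" or "side" or "wrist"; returns the picture (384x512x3 uint8, red, green, blue); there is no depth.
- get_calibration(name): a dict with "fx", "fy", "cx", "cy" (pixels), "D" ([k1, k2, p1, p2, k3] as OpenCV has them; the pictures are not rectified), "R" (3x3) and "t" (3): a world point X has camera coordinates R X + t; the wrist camera has in their place "mount" (4x4, takes a point from camera to tool coordinates, whose origin is the TCP and whose axes are the tool frame's). Camera axes: x right, y down, z forward; pixel columns grow to the right and rows downward; lengths in mm; the calibration is good to about 2 mm. A picture is of the moment at which its call begins: read the wrist's pose just before it. get_calibration takes no time and is no camera call.
A pose or a line that the arm cannot do raises Unreachable and nothing moves.
- sign_off(): hands the job in, once; it reports no verdict.
Trained networks look in the newest picture that a camera, given by its name, has taken for a name from the list of things; names that differ only in an ending like _2 or _b are one class to them, and where a whole thing is asked for, a point or a joint stands for the part that bears it (a point fixed in the world has none). Each returns a list of dicts, best first, with "score" (0 to 1); they miss things now and then, are a little off and sometimes report something else, mostly with a low value. They report only what shows in the picture. A call takes as long as a camera call. They do not tell look-alikes from the thing itself.
- spot_in(name, camera): "extent" ([centre column, centre row, width, height] in pixels, round what is visible of it).
- regions_of(name, camera): "region" (384x512 bool, what is visible of it) and "extent" ([centre column, centre row, width, height] in pixels, round what is visible of it).
The state is a dict: "t": time; "joint_pos": joint angles; "qvel": joint speeds; "effort": joint torques, N m; "tcp_pos": TCP position; "ee_rot": TCP orientation; "wrist_force": force on the tool from outside, world axes, zero at the start; "moment": the same for the moment, N m; "grip_width": finger opening in mm.
Only numpy, scipy, OpenCV 4.12 (cv2) and the standard library are available. Lean on these libraries where they do the work, as an engineer would, in place of code of your own. Each camera call takes 0.05 s, during which the arm holds its last target.

TASK

One of the two look-alike steel cartridges in the tray holds its metal core and is clearly heavier than the other, which holds only a light blank. Pick up either one and stand it upright on the narrow raised post, let go, then lift the other well clear of the tray and compare their weights; finish by holding the heavier one upright and still a few centimetres above the round window of the reader, touching nothing but the gripper, while the lighter one stands released and upright, centred on the post or back in the tray. The program ends while still holding the heavier cartridge; do not topple either cartridge, and leave the other labware where it is.

Things in the scene. Friction and masses are not known exactly. Their poses are not given: they have to be found in the camera images.
- cartridge_a: one of two look-alike steel filter cartridges standing in the white tray: round body 36 mm across, 60 mm tall, with a cap 24 mm across and 17 mm tall on top (77 mm in all). Origin at the centre of its underside, z up its axis. One of the two weighs at least twice as much as the other, both under 0.7 kg; name and place do not tell which. The core inside may rattle slightly
- cartridge_b: one of two look-alike steel filter cartridges standing in the white tray: round body 36 mm across, 60 mm tall, with a cap 24 mm across and 17 mm tall on top (77 mm in all). Origin at the centre of its underside, z up its axis. One of the two weighs at least twice as much as the other, both under 0.7 kg; name and place do not tell which. The core inside may rattle slightly
- tray: fixed white plastic tray, 120 (x) by 280 (y) by 14 mm high, walls 4 mm, floor 4 mm above the bench; it may be turned. Origin under its centre; the cartridges stand about 85 mm either side of the centre along its long y axis, the jar in between
- post: fixed post, 90 mm tall: steel foot 70 mm across and 10 mm thick, stem 18 mm across, round white flat top 42 mm across and 10 mm thick. Origin under its centre on the bench, z up
- post_top (a point): centre of the post's flat top, 90 mm above the bench
- reader: fixed grey code reader on the bench, 110 x 110 x 38 mm, with a round glass window in the middle of its top, standing 2 mm proud. Origin under its centre. Post and reader may have changed places
- reader_window (a point): centre of the reader's round window (60 mm across), on the glass, 40 mm above the bench, z up
- jar: bystander: small amber jar with a cap, 26 mm across, 45 mm tall, standing in the tray between the cartridges; origin under its centre
- flask_ring: bystander: flat black rubber flask ring, 80 mm across, 14 mm thick, lying on the bench; origin under its centre
- beaker: bystander: open glass beaker, 68 mm across, 85 mm tall; origin under its centre
- tip_box: bystander: clear box 85 x 125 x 60 mm; origin under its centre
- amber_bottle: bystander: big amber bottle, 136 mm across, 250 mm tall; origin under its centre
- clear_bottle: bystander: big clear glass bottle, 110 mm across, 220 mm tall; origin under its centre
- pipette: bystander: white hand pipette, 250 mm long, lying on the bench; origin under its middle
Not all that is in view belongs to the job. What is shaped like the cartridge_a but purple is not meant.

How it is judged:
By the outcome, as a careful person would: the job done as asked, in the order asked, and still so for the second after the job is handed in, while the arm keeps its last pose, push and grip.
It also fails if it takes over 72 s, if anything falls off the work surface, if the arm or the gripper's body presses on something with over 40 N, if the wrist force passes 120 N, or if a joint passes its speed limit or range.

## Working session

There is one attempt and no reset: what is moved stays moved. The work goes in short steps, each a Python script; the robot and the scene stay as the last script left them, time stands still between calls to the robot, and variables do not carry over. Pictures are saved under pics/ and viewed, and the job is handed in when it is done.

```bash
ls; mkdir -p pics
python3 - <<'E'
from station import *
import cv2,numpy as np
o=get_obs(); print(o)
for n in ["scene","side","wrist"]:
    im=get_image(n); cv2.imwrite(f"pics/{n}0.png",cv2.resize(im[:,:,::-1],(768,576),interpolation=cv2.INTER_CUBIC))
    c=get_calibration(n); print(n,{k:np.round(v,3).tolist() for k,v in c.items()})
    for k in ["cartridge_a","tray","post","reader","jar","beaker","tip_box"]:
        print(n,k,[(np.round(d["extent"],1).tolist(),round(d["score"],2)) for d in spot_in(k,n)][:5])
E
```

```text
pics
{'t': 0.0, 'joint_pos': array([-6.42987662e+00,  1.24794558e+01,  9.25292453e+01,  3.42983659e-04,
        7.51308761e+01, -6.42745447e+00]), 'qvel': array([-0.01769168,  0.02451863,  0.04961639, -0.08569699, -0.08462211,
       -0.04426994]), 'effort': array([-2.90135131e-04, -3.96841800e+01, -3.03850436e+01, -2.80225659e-04,
        9.87685227e-03,  9.68610237e-06]), 'tcp_pos': array([6.24183059e+02, 1.01944398e-01, 2.29932064e+02]), 'ee_rot': array([-1.79984046e+02,  1.38662770e-01, -2.49126769e-03]), 'wrist_force': array([-0.70577191, -0.09788116,  0.9099486 ]), 'moment': array([-0.02540913,  0.00202965,  0.05988238]), 'grip_width': 85.72474838074}
scene {'fx': 368.778, 'fy': 368.778, 'cx': 263.615, 'cy': 198.983, 'D': [-0.116, 0.0, 0.0, 0.0, 0.0], 'R': [[0.236, 0.972, -0.002], [0.759, -0.186, -0.624], [-0.607, 0.146, -0.781]], 't': [-110.783, -332.609, 1488.526]}
scene cartridge_a [([325.1, 139.2, 9.6, 20.5], 0.68), ([304.6, 181.8, 13.7, 20.9], 0.59), ([355.7, 187.2, 18.6, 23.9], 0.45), ([305.9, 155.2, 11.4, 17.9], 0.43)]
scene tray [([331.6, 190.1, 80.5, 35.7], 0.69), ([43
[... 847 characters left out ...]
39.7, 34.3], 0.67)]
side jar []
side beaker [([206.2, 138.8, 12.8, 27.5], 0.63)]
side tip_box [([173.8, 213.8, 37.4, 46.7], 0.92)]
wrist {'fx': 292.363, 'fy': 292.363, 'cx': 258.021, 'cy': 190.13, 'D': [0.008, 0.0, 0.0, 0.0, 0.0], 'mount': [[1.0, -0.0, -0.001, 0.132], [0.0, 0.959, 0.285, -71.141], [0.0, -0.285, 0.959, -142.812], [0.0, 0.0, 0.0, 1.0]]}
wrist cartridge_a [([50.8, 22.4, 83.3, 44.8], 0.75)]
wrist tray [([85.0, 52.8, 137.3, 100.1], 0.68)]
wrist post [([176.7, 321.9, 42.3, 41.5], 0.71)]
wrist reader [([254.4, 206.1, 92.5, 92.5], 0.97)]
wrist jar [([97.1, 199.6, 68.6, 54.2], 0.65)]
wrist beaker [([320.2, 331.7, 43.6, 31.2], 0.97)]
wrist tip_box [([377.3, 92.3, 101.0, 134.4], 0.57)]
```

View pics/scene0.png

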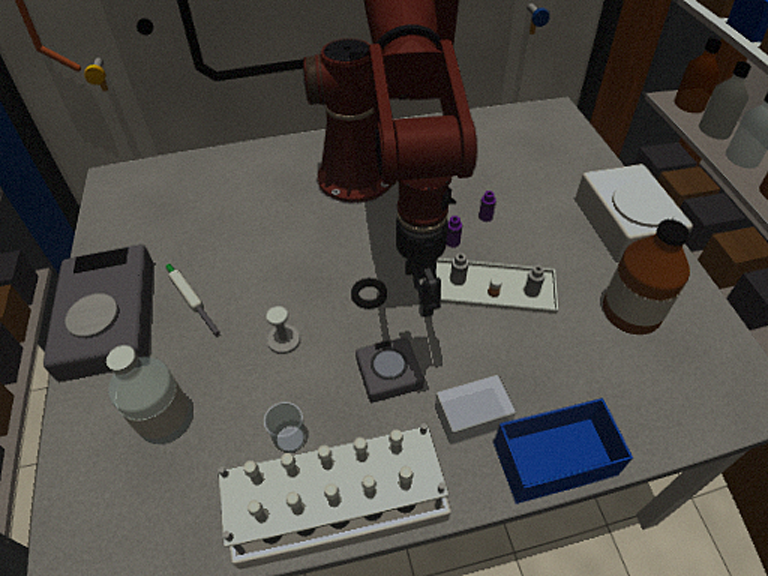

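View pics/side0.png

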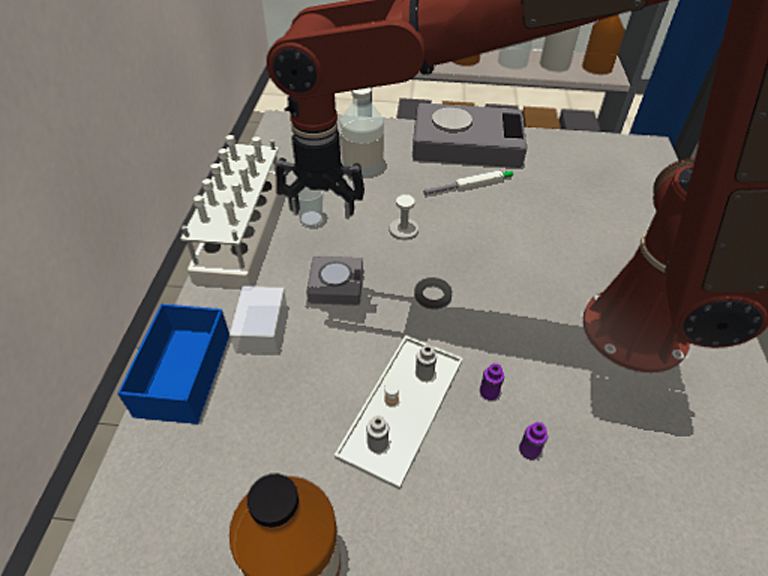

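View pics/wrist0.png

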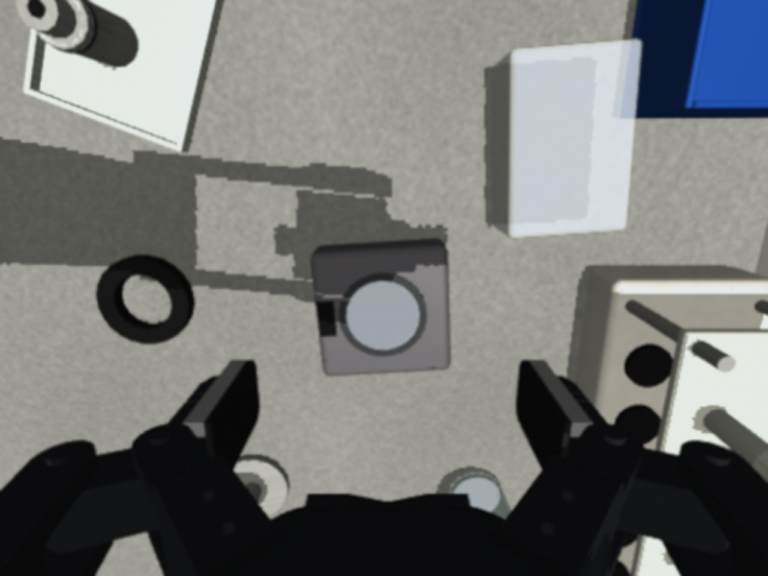

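Candidates for a cartridge in the side picture, as 768x576 pixels:
- Steel (426,361) and steel (378,433), both inside the white tray. These are the ones I want.
- Purple (492,381) and purple (534,440), on the bench, so they are decoys.
- The rack vials at the left, which are pale and thin, so they don't match.

Next I'll locate these in 3D and check a close crop.

```bash
cat > h.py <<'E'
from station import *
import station,cv2,numpy as np
from scipy.spatial.transform import Rotation as Ro
def ray(name,px,obs=None):
    c=get_calibration(name); K=np.array([[c["fx"],0,c["cx"]],[0,c["fy"],c["cy"]],[0,0,1.]])
    u=cv2.undistortPoints(np.array([[px]],float),K,np.array(c["D"],float))[0,0]
    d=np.array([u[0],u[1],1.])
    if name=="wrist":
        R=Ro.from_euler("xyz",obs["ee_rot"],degrees=True).as_matrix(); M=np.array(c["mount"])
        return R@M[:3,3]+obs["tcp_pos"], R@M[:3,:3]@d
    R=np.array(c["R"]); return -R.T@np.array(c["t"]), R.T@d
def plane(name,px,z,obs=None):
    o,d=ray(name,px,obs); return o+d*(z-o[2])/d[2]
def save(n,im,s=1.5): cv2.imwrite(f"pics/{n}.png",cv2.resize(im[:,:,::-1],None,fx=s,fy=s,interpolation=cv2.INTER_CUBIC))
E
python3 - <<'E'
from h import *
print([k for k in dir(station) if k[0]!='_'], getattr(station,'grasp_offset',None))
pts={'c1top':((459,258),(427,347),81),'c2top':((537,270),(377,422),81),'jar':((495,281),(391,389),47),
'post':((277,315),(405,202),90),'win':((389,364),(335,274),40),'ring':((369,293),(433,292),7),'beaker':((283,413),(312,200),80)}
for k,(a,b,z) in pts.items():
    print(k,plane("scene",np.array(a)/1.5,z).round(),plane("side",np.array(b)/1.5,z).round())
for a in [(436,291),(440,260),(556,273),(557,310)]: print('traycorner scene',plane("scene",np.array(a)/1.5,14).round())
for a in [(406,338),(462,357),(400,486),(336,456)]: print('traycorner side',plane("side",np.array(a)/1.5,14).round())
im=get_image("side"); cv2.imwrite("pics/crop.png",cv2.resize(im[215:330,215:375,::-1],(800,575),interpolation=cv2.INTER_CUBIC))
E
```

```text
['Unreachable', 'get_calibration', 'get_image', 'get_obs', 'goto', 'grasp_offset', 'grip', 'move_j', 'move_l', 'regions_of', 'sign_off', 'solve_ik', 'spot_in', 'wait'] 18.700000000000003
c1top [427. 151.  81.] [421. 148.  81.]
c2top [499. 303.  81.] [494. 305.  81.]
jar [481. 219.  47.] [478. 220.  47.]
post [ 495. -246.   90.] [ 490. -244.   90.]
win [626. -51.  40.] [621. -51.  40.]
ring [416. -47.   7.] [413. -53.   7.]
beaker [ 705. -260.   80.] [ 701. -239.   80.]
traycorner scene [452.  96.  14.]
traycorner scene [365. 131.  14.]
traycorner scene [466. 378.  14.]
traycorner scene [565. 336.  14.]
traycorner side [461.  81.  14.]
traycorner side [351. 114.  14.]
traycorner side [449. 378.  14.]
traycorner side [558. 338.  14.]
```

View pics/crop.png

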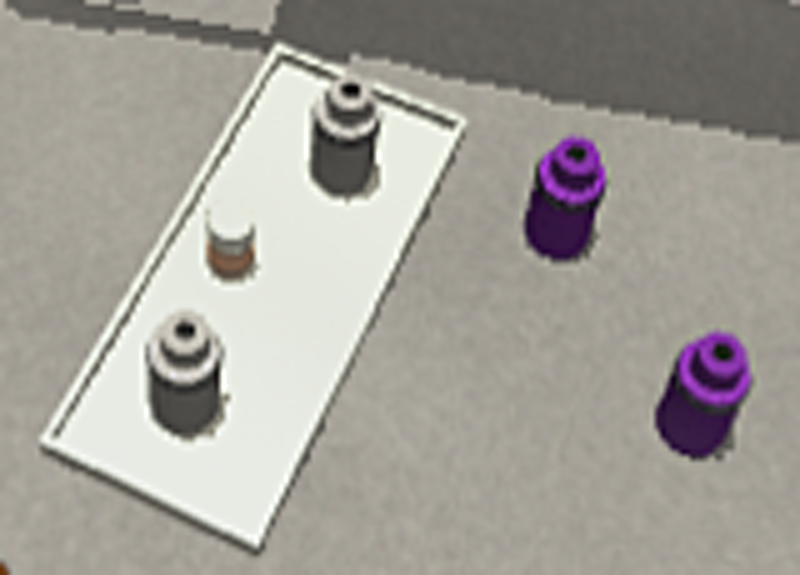

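The crop confirms it: the two grey steel cartridges in the tray are the targets, at crop (345,135) and (185,375). They measure 169 mm apart, against about 170 expected. Now I'll refine the positions with the wrist camera.

Run:
```python
from h import *
for k,a,b,z in [('p1',(454,219),(492,368),77),('p2',(487,195),(537,428),77),('clearb',(122,358),(362,92),220),('amber',(672,234),(273,495),250)]:
    print(k,plane("scene",np.array(a)/1.5,z).round(),plane("side",np.array(b)/1.5,z).round())
goto([495,304,190],[180,0,-25]); 
wait(.2); o=get_obs(); im=get_image("wrist"); save("w_c2",im)
print(o["t"],o["tcp_pos"],o["ee_rot"])
print([(np.round(d["extent"],1).tolist(),round(d["score"],2)) for d in spot_in("cartridge_a","wrist")])
print(o["joint_pos"].round(1), o["wrist_force"])
```

```text
p1 [304. 179.  77.] [306. 178.  77.]
p2 [242. 282.  77.] [238. 287.  77.]
clearb [ 626. -492.  220.] [ 615. -485.  220.]
amber [607. 498. 250.] [593. 504. 250.]
2.7083 [495.85920526 303.14826488 190.21241729] [-1.79984959e+02 -2.39800542e-02 -2.50928323e+01]
[([58.7, 277.8, 69.8, 48.2], 0.89), ([167.1, 316.4, 26.1, 33.7], 0.82), ([257.4, 175.4, 39.6, 44.9], 0.6), ([254.7, 308.5, 35.2, 50.2], 0.56)]
[ 24.5   9.3 100.6  -0.   70.   49.6] [-0.16153329  0.88252517 -0.4588546 ]
```

View pics/w_c2.png

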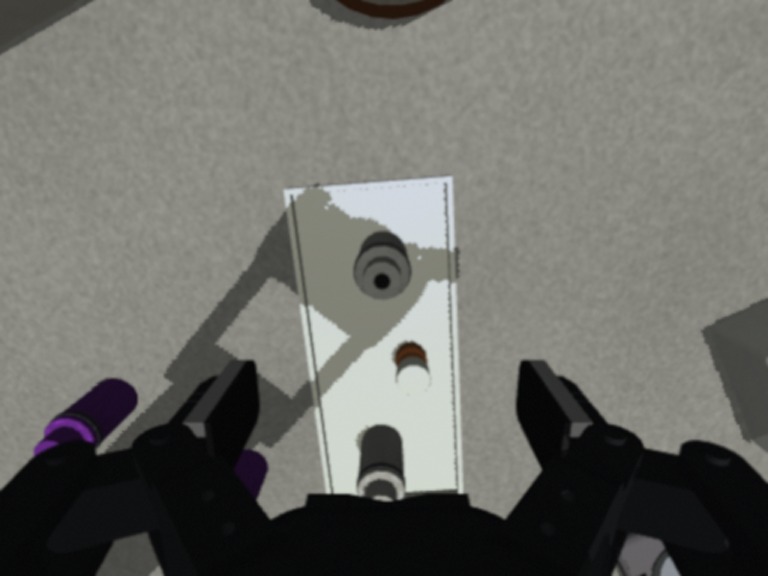

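```bash
cat >> h.py <<'E'
def wf(n=12):
    F=[]
    for _ in range(n): wait(.04); F.append(get_obs()["wrist_force"])
    return np.mean(F,0).round(2),np.std(F,0).round(2)
E
python3 - <<'E'
from h import *
o=get_obs(); p=plane("wrist",(254.5,187.8),81,o); print(p)
print('no load',wf())
move_l([p[0],p[1],110],speed=150); wait(.2)
o=get_obs(); save("w_c2b",get_image("wrist")); print(o["t"],o["tcp_pos"],o["ee_rot"])
E
```

```text
[492.6758444 303.1926967  81.       ]
no load (array([-0.21,  0.16,  0.11]), array([0.63, 0.34, 0.54]))
4.1917 [493.88354641 303.7727763  111.67283487] [-1.79861932e+02 -1.16023364e-01 -2.49992097e+01]
```

View pics/w_c2b.png

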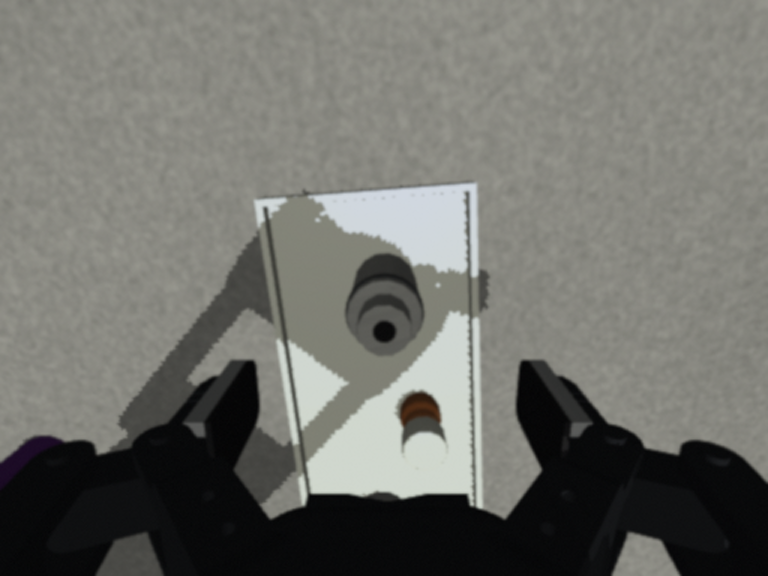

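The cap hole shows at (384,331), nearly midway between the fingers, and the jar at (424,450) is clear of them. I'll descend, grip and lift.

Run:
```python
from h import *
o=get_obs(); p=plane("wrist",(256,220.7),81,o); print(p)
b=wf(); print('noload',b)
move_l([p[0],p[1],26],speed=80); wait(.15); o=get_obs(); print(o["tcp_pos"],o["wrist_force"])
grip(30,70); wait(.2); o=get_obs(); print(o["grip_width"],o["tcp_pos"],o["wrist_force"]); save("g1",get_image("side"))
z0=o["tcp_pos"][2]
move_l([p[0],p[1],60],speed=60); wait(.2); print('lift',wf())
move_l([p[0],p[1],240],speed=150);wait(.4); print('held',wf(20)); o=get_obs(); print(o["t"],o["grip_width"],o["tcp_pos"],o["effort"])
save("g2",get_image("side")); save("g2w",get_image("wrist"))
```

```text
[492.90963195 303.4981778   81.        ]
noload (array([-0.16,  0.05, -0.02]), array([0.39, 0.42, 0.49]))
[493.46379124 303.76260144  26.74234902] [-0.62920585 -0.9756349  -0.5183706 ]
35.46431706594295 [493.26917436 303.71841547  26.38884181] [-0.24430181 -0.81297642  3.40728181]
lift (array([ 0.06, -0.05, -1.59]), array([0.33, 0.5 , 0.49]))
held (array([ 0.08, -0.11, -1.38]), array([0.53, 0.46, 0.63]))
10.8583 35.46381886764354 [492.90022543 303.4923967  240.0071075 ] [ 7.31304954e-05 -3.61070359e+01 -3.12017548e+01  1.45119840e-03
 -9.13533859e-04  1.14827299e-05]
```

View pics/g2.png

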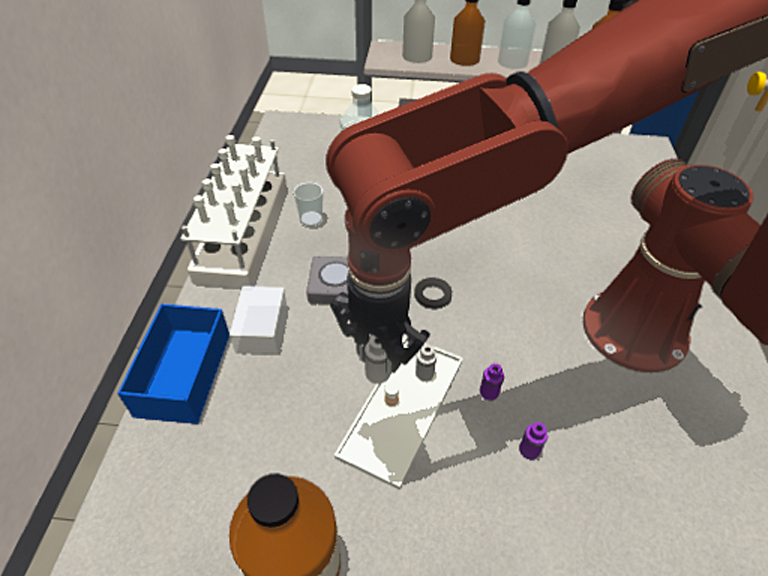

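View pics/g2w.png

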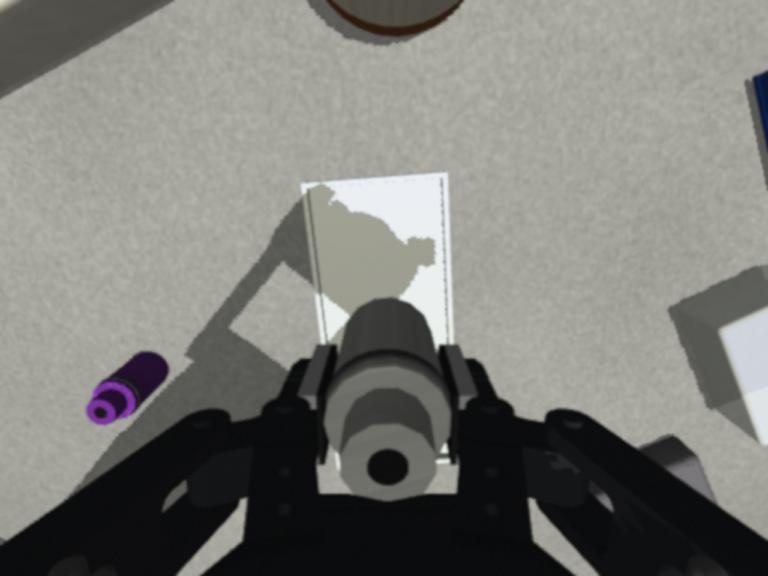

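The grip looks upright and centred, with the hole at (388,467) and a load of about 1.4–1.6 N. I'll carry it over to the post and measure the post top with the wrist camera.

Run:
```python
from h import *
o=get_obs(); q=plane("wrist",(388/1.5,467/1.5),o["tcp_pos"][2]+54.6,o)-o["tcp_pos"]; print('inhand world',q, 'tool', Ro.from_euler("xyz",o["ee_rot"],degrees=True).inv().apply(q))
goto([492,-185,245],[180,0,0]); wait(.4)
o=get_obs(); im=get_image("wrist"); save("post1",im); print(o["t"],o["tcp_pos"],o["ee_rot"])
print([(np.round(d["extent"],1).tolist(),round(d["score"],2)) for d in spot_in("post","wrist")])
g=im.min(2); 
print('held',wf(20))
np.savez("p1.npz",im=im,p=o["tcp_pos"],r=o["ee_rot"])
```

```text
inhand world [ 0.73466907 -0.57775008 54.6       ] tool [  0.90951708   0.21332315 -54.60000738]
13.1333 [ 492.13181005 -184.68332104  244.970982  ] [-1.79998860e+02  1.89740766e-03  3.62043785e-02]
[([255.9, 196.0, 53.1, 27.8], 0.57)]
held (array([ 0.25,  0.01, -1.57]), array([0.41, 0.54, 0.43]))
```

View pics/post1.png

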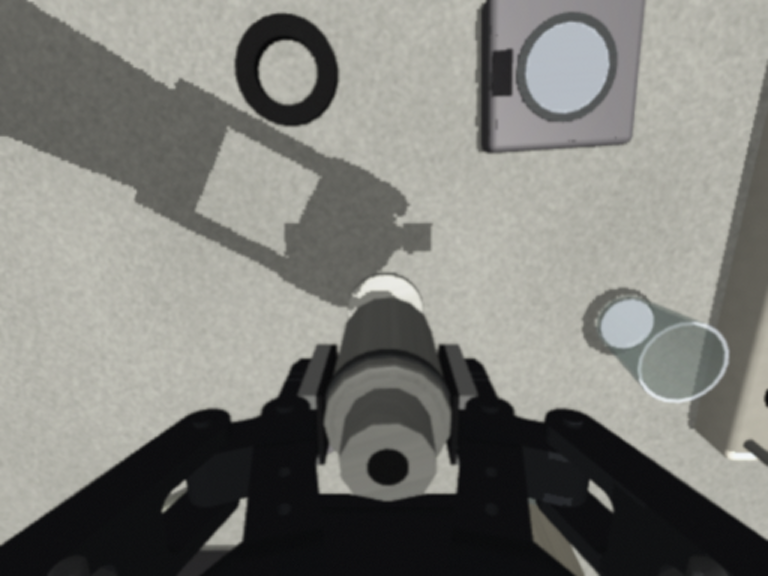

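The post top is half hidden behind the cartridge at (388,290). The camera looks toward the gripper, so I'll shift to the other side of the post.

Run:
```python
from h import *
for i,(P,y) in enumerate([((492,-320,245),0),((417,-245,245),90)]):
    goto(P,[180,0,y]); wait(.35)
    o=get_obs(); im=get_image("wrist"); save(f"post2_{i}",im); print(o["t"],o["tcp_pos"],o["ee_rot"])
    print([(np.round(d["extent"],1).tolist(),round(d["score"],2)) for d in spot_in("post","wrist")])
    np.savez(f"p2_{i}.npz",im=im,p=o["tcp_pos"],r=o["ee_rot"])
```

```text
15.0167 [ 492.22732853 -319.06468909  245.12802094] [-1.79999995e+02 -7.06529670e-03  7.92358387e-02]
[([256.5, 102.5, 58.3, 59.9], 0.91)]
16.85 [ 417.06212792 -245.0730709   244.9516567 ] [-1.79995757e+02 -4.19254762e-03  8.99904882e+01]
[([255.2, 198.4, 51.3, 24.5], 0.69), ([259.4, 266.1, 86.9, 134.8], 0.39)]
```

View pics/post2_0.png

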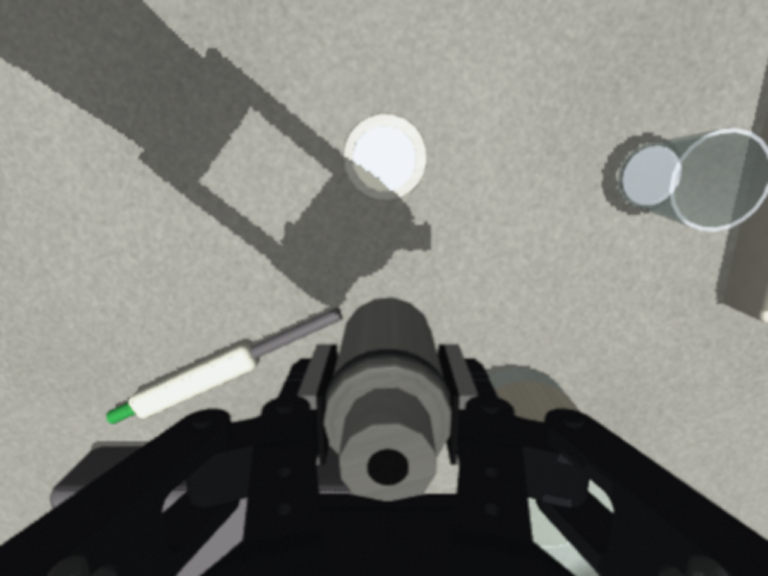

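View pics/post2_1.png

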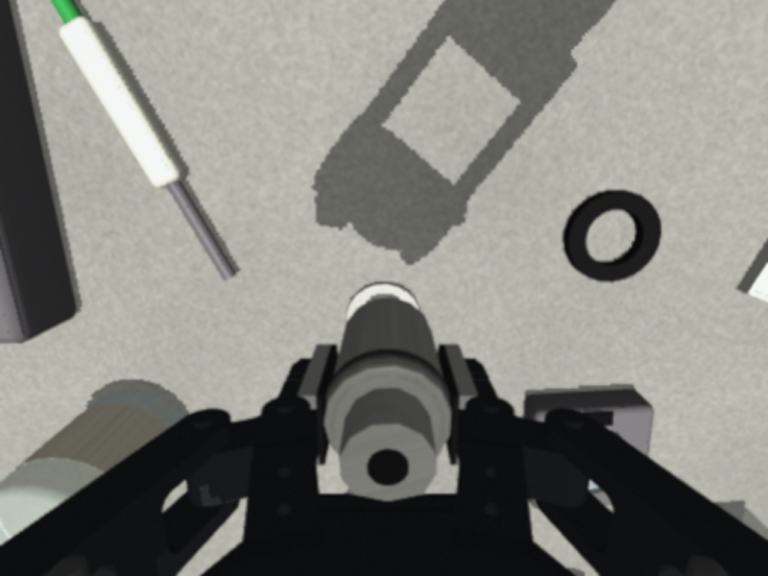

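Run:
```python
import numpy as np,cv2
d=np.load("p2_0.npz"); im=d["im"]; c=im[65:145,205:310,::-1]
cv2.imwrite("pics/postcrop.png",cv2.resize(c,None,fx=7,fy=7,interpolation=cv2.INTER_NEAREST))
```

```text
(no output)
```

View pics/postcrop.png

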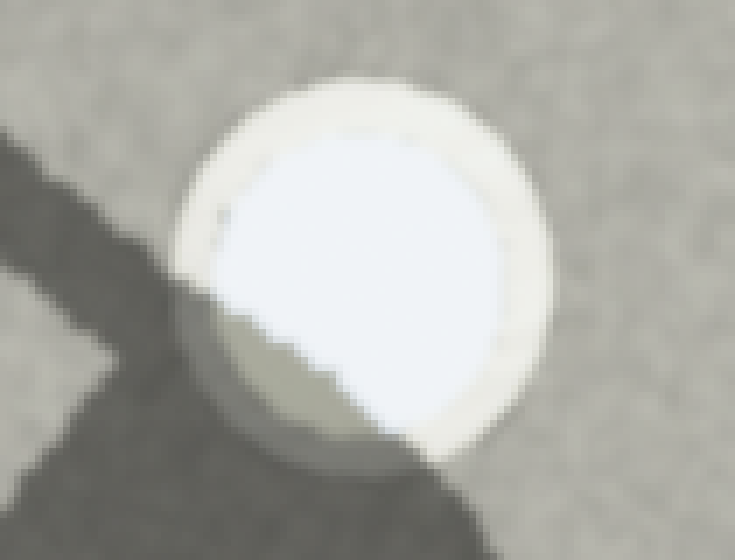

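Run:
```python
from h import *
d=np.load("p2_0.npz"); o=dict(tcp_pos=d["p"],ee_rot=d["r"])
print('top',plane("wrist",(255.6,105),90,o),'foot',plane("wrist",(205+362.5/7-.5,65+279.5/7-.5),10,o))
print('inhand',plane("wrist",(388/1.5,467/1.5),d["p"][2]+54.6,o)-d["p"])
d=np.load("p2_1.npz"); o=dict(tcp_pos=d["p"],ee_rot=d["r"])
print('view2 (y only)',plane("wrist",(255.7,200),90,o))
o=get_obs();print('inhand2',plane("wrist",(388/1.5,467/1.5),d["p"][2]+54.6,o)-d["p"])
```

```text
top [ 488.51034675 -248.31118618   90.        ] foot [ 488.81812948 -248.12203828   10.        ]
inhand [-1.29526836  0.98232299 54.6       ]
view2 (y only) [ 444.1457476  -248.87460251   90.        ]
inhand2 [-1.02834249 -1.25098594 54.6       ]
```

Run:
```python
from h import *
for _ in range(2):
    print(np.round(get_calibration("wrist")["mount"],4).tolist())
d=np.load("p2_0.npz"); o=dict(tcp_pos=d["p"],ee_rot=d["r"])
print(ray("wrist",(388/1.5,467/1.5),o), d["p"],d["r"])
```

```text
[[1.0, -0.0007, 0.0008, -1.5755], [0.0005, 0.9584, 0.2853, -72.5843], [-0.001, -0.2853, 0.9584, -142.8123], [0.0, 0.0, 0.0, 1.0]]
[[1.0, -0.0007, 0.0008, -1.5755], [0.0005, 0.9584, 0.2853, -72.5843], [-0.001, -0.2853, 0.9584, -142.8123], [0.0, 0.0, 0.0, 1.0]]
(array([ 490.53384332, -246.48269052,  387.94011078]), array([ 0.00379353, -0.68207879, -0.84033335])) [ 492.22732853 -319.06468909  245.12802094] [-1.79999995e+02 -7.06529670e-03  7.92358387e-02]
```

The calibration is perturbed differently in each process. I'll average several draws.

```bash
cat > e.py <<'E'
from h import *
d=np.load("p2_0.npz"); o=dict(tcp_pos=d["p"],ee_rot=d["r"])
t=plane("wrist",(255.6,105),90,o); h=plane("wrist",(388/1.5,467/1.5),d["p"][2]+54.6,o)-d["p"]
d=np.load("p2_1.npz"); o=dict(tcp_pos=d["p"],ee_rot=d["r"])
t2=plane("wrist",(255.7,200),90,o); h2=plane("wrist",(388/1.5,467/1.5),d["p"][2]+54.6,o)-d["p"]
print(*np.round(np.r_[t[:2],h[:2],t2[1],h2[1], plane("scene",np.array((277,315))/1.5,90)[:2],plane("side",np.array((405,202))/1.5,90)[:2]],2))
E
for i in 1 2 3 4 5 6 7 8 9 10; do python3 e.py; done | python3 -c "
import sys,numpy as np
a=np.array([l.split() for l in sys.stdin],float);print(a.mean(0).round(2),a.std(0).round(2));print((a[:,:2]-a[:,2:4]).mean(0),(a[:,:2]-a[:,2:4]).std(0),(a[:,4]-a[:,5]).mean())"
```

```text
[ 488.51 -248.31   -1.3     0.98 -248.87   -1.29  494.97 -245.75  489.51
 -243.71] [0. 0. 0. 0. 0. 0. 0. 0. 0. 0.]
[ 489.81 -249.29] [5.68434189e-14 2.84217094e-14] -247.58
```

Run:
```python
from h import *
goto([565,-248,245],[180,0,90]); wait(.35)
o=get_obs(); im=get_image("wrist"); print(o["t"],o["tcp_pos"],o["ee_rot"])
d=spot_in("post","wrist"); print([(np.round(e["extent"],1).tolist(),round(e["score"],2)) for e in d])
np.savez("p3.npz",im=im,p=o["tcp_pos"],r=o["ee_rot"])
print(np.round(get_calibration("wrist")["mount"],3)[:3,3])
cv2.imwrite("pics/p3crop.png",cv2.resize(im[65:145,205:310,::-1],None,fx=7,fy=7,interpolation=cv2.INTER_NEAREST))
```

```text
17.9417 [ 564.37156912 -248.28815124  245.48154569] [1.79974995e+02 2.27610124e-02 8.99550367e+01]
[([259.4, 264.0, 83.6, 135.8], 0.66), ([258.9, 100.8, 61.3, 62.7], 0.56)]
[  -1.576  -72.583 -142.812]
```

View pics/p3crop.png

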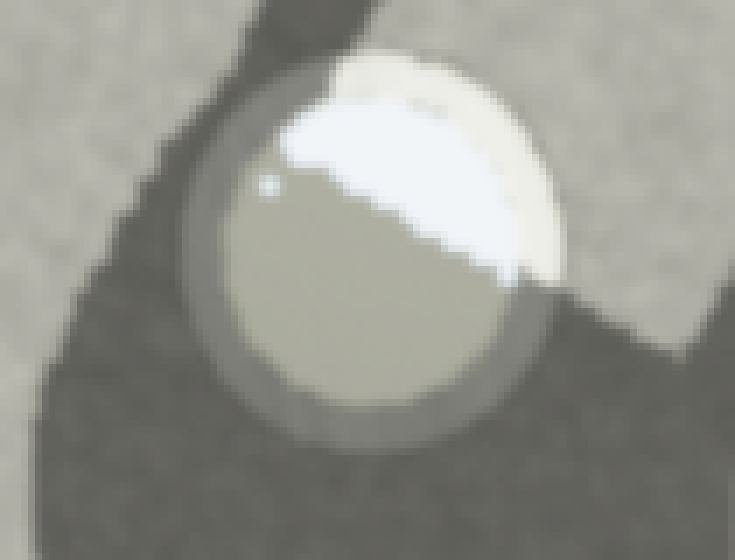

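Run:
```python
from h import *
d=np.load("p3.npz"); o=dict(tcp_pos=d["p"],ee_rot=d["r"])
t=plane("wrist",(257.07,100.43),90,o); h=plane("wrist",(388/1.5,467/1.5),d["p"][2]+54.6,o)-d["p"]
print(t,h,t-h)
```

```text
[ 489.4112564  -250.48669375   90.        ] [-1.00846406 -1.26476684 54.6       ] [ 490.41972046 -249.22192692   35.4       ]
```

The two views agree on the hand target: (489.8,-249.3) and (490.4,-249.2). I'll place it there.

Run:
```python
from h import *
X,Y=490.1,-249.2
move_l([X,Y,240],speed=150); move_l([X,Y,122],speed=100); wait(.4)
o=get_obs(); print(o["t"],o["tcp_pos"],o["ee_rot"],wf(6)); save("pl_s",get_image("side")); save("pl_c",get_image("scene"))
im=get_image("side");cv2.imwrite("pics/pl.png",cv2.resize(im[90:170,220:320,::-1],None,fx=7,fy=7,interpolation=cv2.INTER_CUBIC))
im=get_image("scene");cv2.imwrite("pics/plc.png",cv2.resize(im[170:250,140:240,::-1],None,fx=7,fy=7,interpolation=cv2.INTER_CUBIC))
```

```text
20.425 [ 490.17781334 -249.24622516  122.19547451] [1.79984293e+02 1.18815656e-02 9.00004568e+01] (array([-0.2 ,  0.09, -1.17]), array([0.36, 0.44, 0.6 ]))
```

View pics/pl.png

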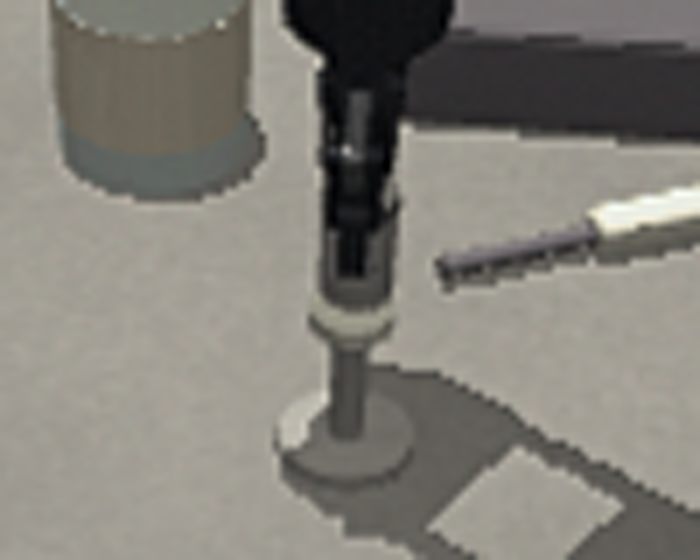

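View pics/plc.png

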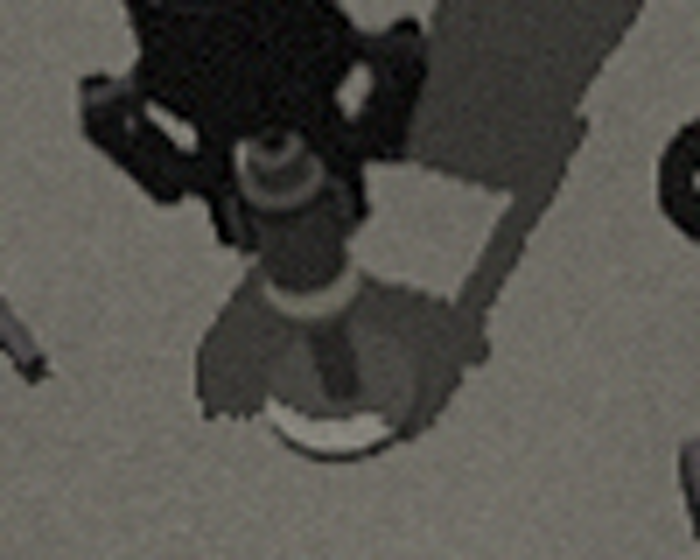

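Run:
```python
import cv2
im=cv2.imread("pics/pl_s.png")
c=im[175:235,380:430]  # 1.5x image coords
cv2.imwrite("pics/plz.png",cv2.resize(c,None,fx=10,fy=10,interpolation=cv2.INTER_CUBIC))
im=cv2.imread("pics/pl_c.png"); cv2.imwrite("pics/plcz.png",cv2.resize(im[270:350,235:305],None,fx=7.5,fy=7.5,interpolation=cv2.INTER_CUBIC))
```

```text
(no output)
```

View pics/plz.png

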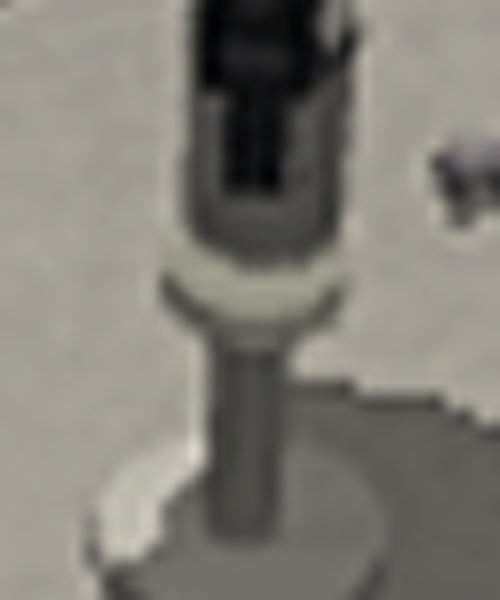

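View pics/plcz.png

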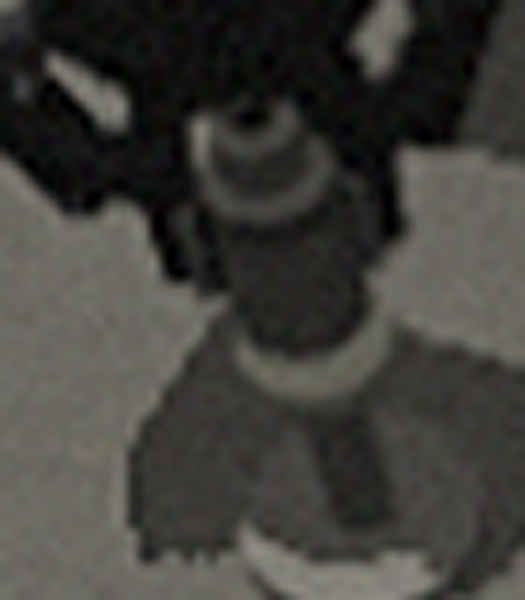

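In the side view the cartridge sits about 2 mm toward -x of the post axis. Scene agrees in y. I'll nudge it +1.3 mm in x and set it down.

Run:
```python
from h import *
X,Y=491.4,-249.0
move_l([X,Y,118],speed=40)
z=116
base=wf(5)[0][2]; print(base)
while z>109:
    move_l([X,Y,z],speed=25); wait(.1); f=np.mean([get_obs()["wrist_force"][2] for _ in range(1)]+[ (wait(.02),get_obs()["wrist_force"][2])[1] for _ in range(4)])
    print(z,round(f,2), get_obs()["tcp_pos"].round(2))
    if f>2.0: break
    z-=0.8
grip(60); wait(.3); o=get_obs(); print(o["t"],o["grip_width"])
save("rel_s",get_image("side")); save("rel_w",get_image("wrist")); save("rel_c",get_image("scene"))
```

```text
-1.69
116 -1.65 [ 491.41 -249.03  116.01]
115.2 -1.8 [ 491.42 -248.99  115.21]
114.4 -1.62 [ 491.4  -248.97  114.38]
113.60000000000001 -1.71 [ 491.38 -249.    113.58]
112.80000000000001 -1.43 [ 491.42 -249.    112.82]
112.00000000000001 1.25 [ 491.63 -249.13  112.4 ]
111.20000000000002 5.9 [ 491.61 -249.13  112.33]
24.9167 60.07092713267491
```

View pics/rel_w.png

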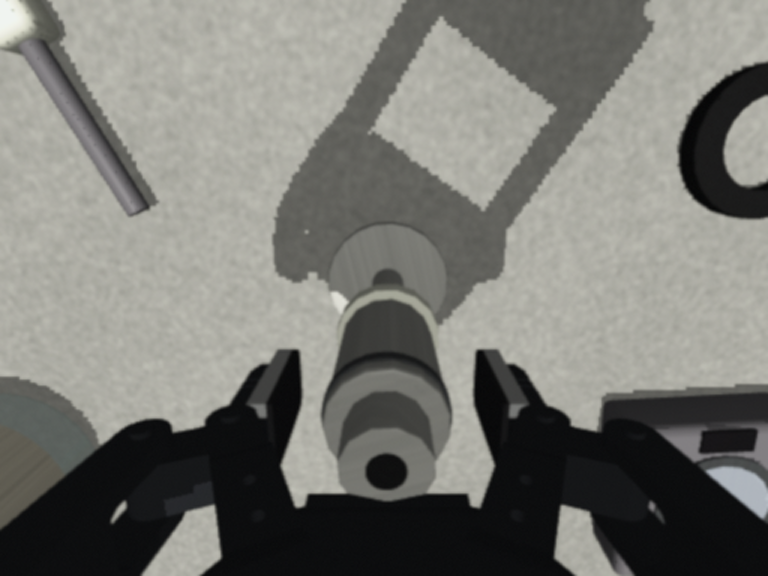

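Run:
```python
import cv2
im=cv2.imread("pics/rel_s.png")
cv2.imwrite("pics/rz.png",cv2.resize(im[160:250,360:450],None,fx=6.5,fy=6.5,interpolation=cv2.INTER_CUBIC))
```

```text
(no output)
```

View pics/rz.png

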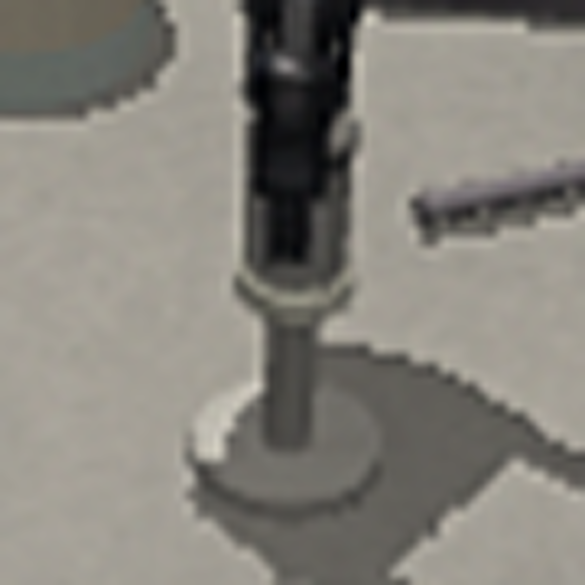

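It's standing upright and centred on the post, released. The load showed contact at TCP z=112.4, as predicted. Next is the other cartridge.

Run:
```python
from h import *
move_l([491.4,-249,235],speed=150); save("post_after",get_image("side"))
grip(85); goto([421.5,150,190],[180,0,-25]); wait(.2)
move_l([421.5,150,115],speed=150); wait(.3)
o=get_obs(); im=get_image("wrist"); save("w_c1",im); print(o["t"],o["tcp_pos"],o["ee_rot"]); np.savez("c1.npz",p=o["tcp_pos"],r=o["ee_rot"])
print(wf())
```

```text
29.9833 [422.31595002 150.17405478 116.00080385] [-1.79930634e+02 -9.77996122e-02 -2.49961673e+01]
(array([-0.05, -0.07, -0.12]), array([0.55, 0.46, 0.57]))
```

View pics/w_c1.png

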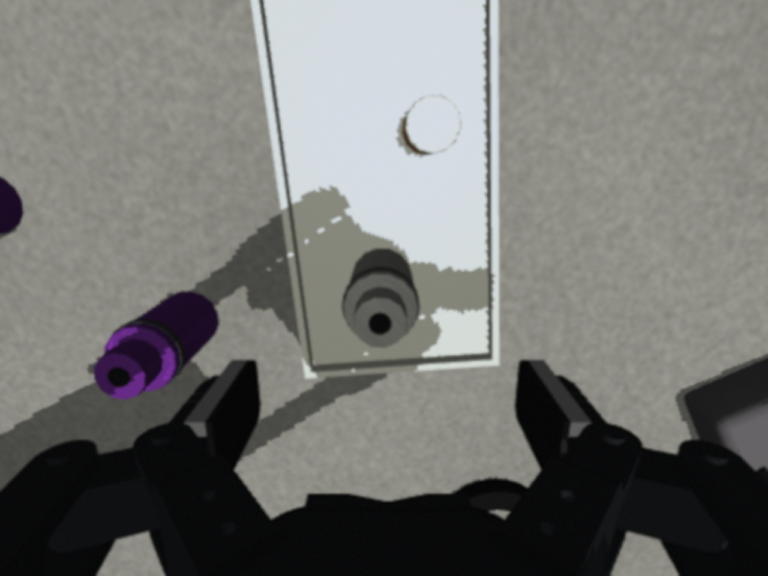

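View pics/post_after.png

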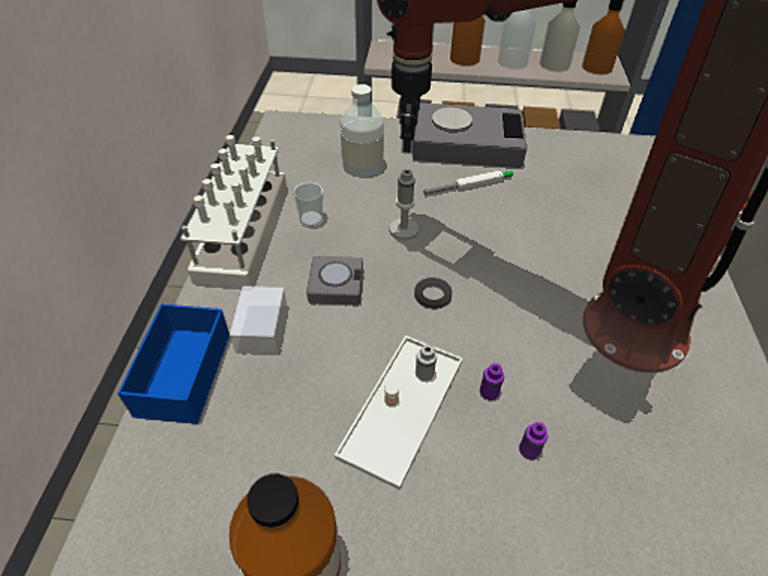

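The remaining steel cartridge's cap hole is at (380,323), with purple well clear at (120,375). The first cartridge stands upright on the post at (405,190). I'll grip and lift.

Run:
```python
from h import *
d=np.load("c1.npz"); p=plane("wrist",(379.7/1.5,323/1.5),81,dict(tcp_pos=d["p"],ee_rot=d["r"]))
m=np.array(get_calibration("wrist")["mount"])[:2,3]; print(p,m)
move_l([p[0],p[1],26],speed=80); wait(.1)
grip(30,80); wait(.2); o=get_obs(); print(o["grip_width"],o["tcp_pos"],o["wrist_force"])
move_l([p[0],p[1],60],speed=60); wait(.2); print('lift',wf(6))
move_l([p[0],p[1],200],speed=150);wait(.4); print('held',wf(20)); o=get_obs(); print(o["t"],o["grip_width"],o["tcp_pos"])
save("h2w",get_image("wrist"))
```

```text
[420.622621   152.50454992  81.        ] [  0.78580646 -71.34483447]
34.2779617710578 [420.48930023 152.59947209  26.34954138] [-2.66604121  0.05747498  4.8290784 ]
lift (array([ 0.03, -0.19, -5.7 ]), array([0.39, 0.4 , 0.69]))
held (array([-0.08,  0.11, -5.63]), array([0.41, 0.49, 0.5 ]))
36.1083 34.024928337921224 [420.60446593 152.49924198 199.99628066]
```

View pics/h2w.png

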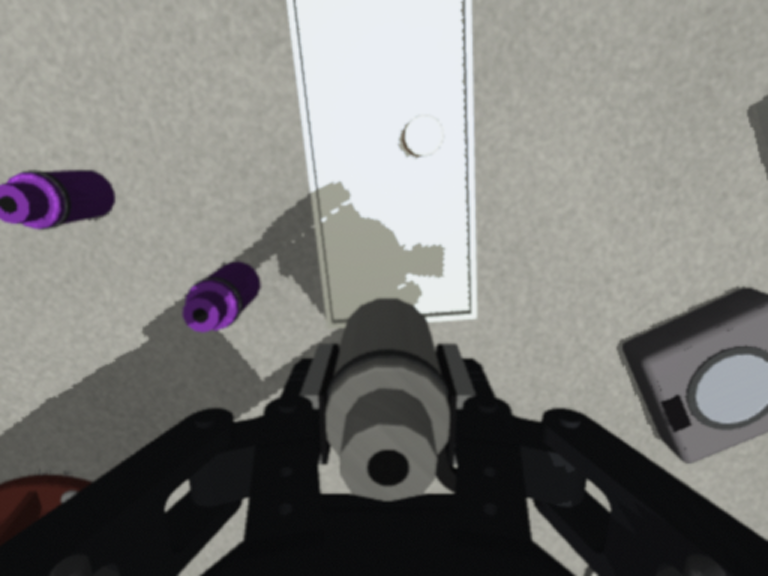

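The weights are 5.6 N for this one against 1.5 N for the first, so the one in hand is the heavier. Next I'll measure the reader window.

Run:
```python
from h import *
goto([623,-120,200],[180,0,0]); wait(.35)
o=get_obs(); im=get_image("wrist"); save("win",im); print(o["t"],o["tcp_pos"],o["ee_rot"],o["grip_width"],o["wrist_force"]); np.savez("win.npz",p=o["tcp_pos"],r=o["ee_rot"])
```

```text
37.7917 [ 622.97183776 -119.2241325   200.29056777] [ 1.79997804e+02 -2.01065463e-02  5.97999164e-02] 33.89409051227208 [-0.39852994 -0.63467452 -4.73633775]
```

View pics/win.png

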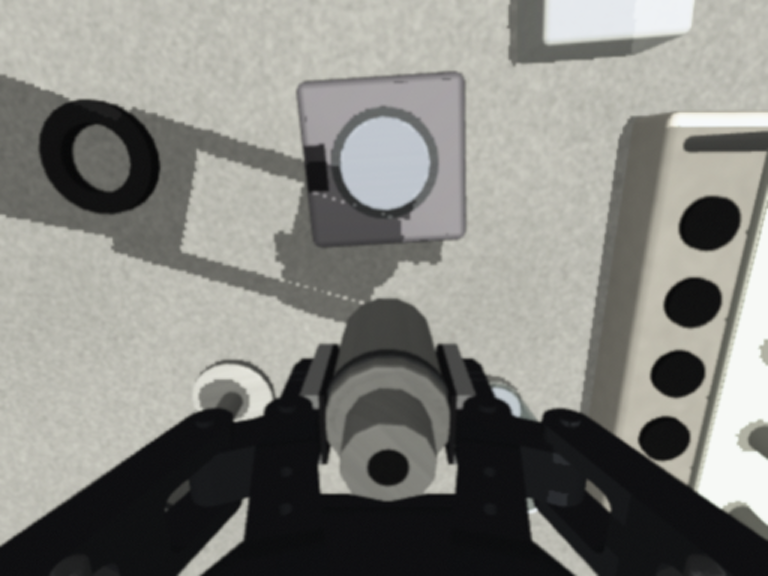

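The window is centred at (385,162). I'll move the cartridge over it and down, keeping an eye on the slow drop in grip width.

Run:
```python
from h import *
d=np.load("win.npz"); o=dict(tcp_pos=d["p"],ee_rot=d["r"])
p=plane("wrist",(385/1.5-.2,162/1.5-.2),40,o); h=plane("wrist",(388/1.5,467/1.5),d["p"][2]+54.6,o)-d["p"]; t=p-h; print(p,h,t)
assert abs(t[0]-623)<6 and abs(t[1]+51)<6
move_l([t[0],t[1],160],speed=120); move_l([t[0],t[1],95],speed=60); wait(.6)
for _ in range(3):
    o=get_obs(); print(o["t"],o["tcp_pos"],o["grip_width"],wf(8)); 
for n in ["wrist","side","scene"]: save("f_"+n,get_image(n))
im=get_image("side");cv2.imwrite("pics/f_z.png",cv2.resize(im[100:210,180:300,::-1],None,fx=5,fy=5,interpolation=cv2.INTER_CUBIC))
```

```text
[621.40077843 -52.45314607  40.        ] [ 0.2705277 -0.3726735 54.6      ] [621.13025073 -52.08047257 -14.6       ]
40.4833 [621.10951833 -52.06529335  94.98640063] 34.21583927898828 (array([ 0.11,  0.05, -5.13]), array([0.55, 0.79, 0.75]))
40.8167 [621.14697339 -52.11366772  94.98446999] 34.221073021460946 (array([-0.17, -0.07, -5.68]), array([0.39, 0.53, 0.39]))
41.15 [621.14571447 -52.0798411   95.0156226 ] 34.13488601001537 (array([ 0.04, -0.  , -5.95]), array([0.44, 0.53, 0.31]))
```

View pics/f_z.png

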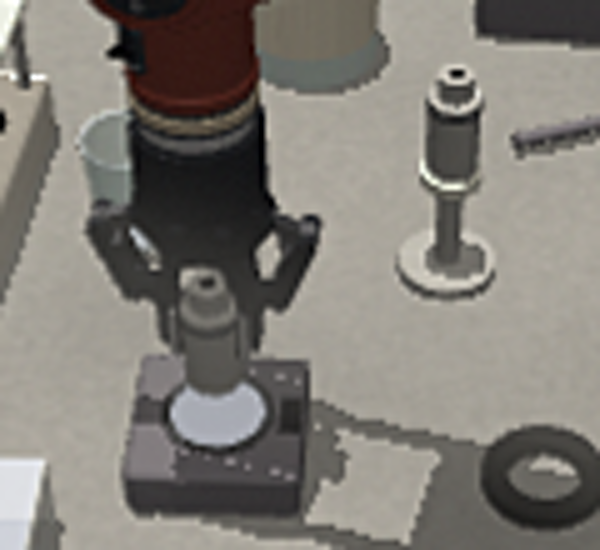

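View pics/f_scene.png

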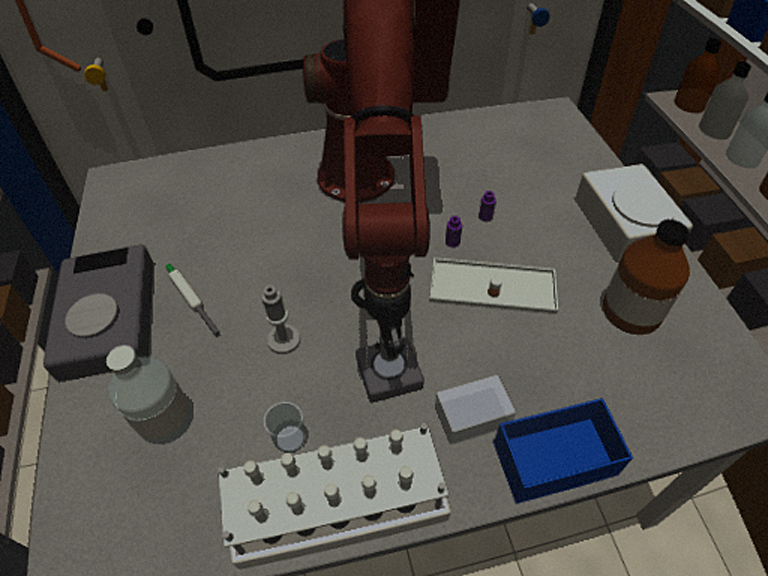

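View pics/f_wrist.png

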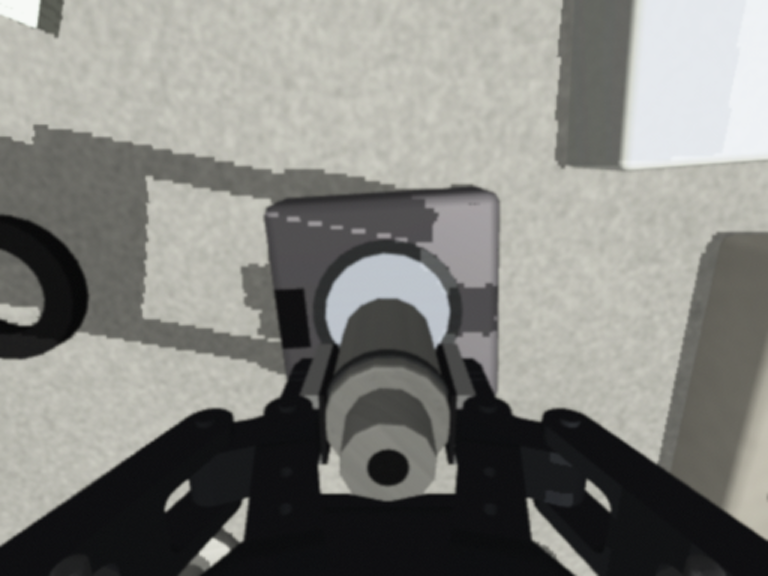

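The final state looks right: the heavy cartridge is upright about 33 mm over the window, still, and the light one stands on the post. I'll hand in.

```bash
python3 -c "
from h import *
o=get_obs();print(o['t'],o['tcp_pos'],o['grip_width'],o['wrist_force']);sign_off()"
```

```text
41.6833 [621.15631427 -52.06620165  95.01545753] 34.00072162333165 [-0.57848896  0.56409347 -5.50466524]
the job is handed in; nothing more can be done
```

I stood the first cartridge on the post and released it, then lifted the other to compare weights. The second was heavier, at about 5.6 N against about 1.5 N. I handed in at 41.7 s, holding the heavier one upright over the reader window, with its underside about 33 mm above the glass.

**Last checks**
- **Light cartridge:** the side and scene pictures show it upright and released on the post, centred to within about 1–2 mm.
- **Jar and other labware:** the jar is still in its place in the tray, and I saw nothing else in the pictures that had moved.
- **Held cartridge:** it looked steady in the wrist picture, with the load holding at about 5.5 N.

**What disagreed**
- **Calibration:** the wrist camera's calibration shifted by 1–2 mm during the run. I worked from positions relative to the cartridge in hand, then moved +1.3 mm in x after the side view showed an offset on the post.
- **Grip width:** on the heavy cartridge it read 33.9–34.3 mm rather than 36. The cartridge did not shift in the wrist picture.

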